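# Set the microscope lamp's click dial and lock it

## Robot

A 6-joint arm with a two-finger parallel gripper is mounted at the origin on the work surface. World frame = base frame: x ahead of the robot, y to its left, z up, the work surface at z = 0. Lengths are in m, angles in degrees, forces in N, time in s.
With the tool pointing down it reaches from about 0.4 to 0.825 m from the base axis. Payload 7 kg.
Tool frame: the origin (TCP) lies between the finger pads; the fingertips stand ctrl.nose_length ahead of it and the grasp point (between the pads) lies 8 mm behind it (ctrl.nose_length is the distance from the TCP to the fingertips, in m); y points along the fingers, z is the direction in which the jaws open and shut, and the axes are right-handed (so a half turn about y gives the same grasp; the last joint's range is limited). The gripper opens to 88 mm and grips with 3 to 60 N. Pads are 19 mm wide; open, the fingers measure 130 mm over their backs; the gripper's body (78 mm by 193 mm) begins 47 mm behind the grasp point.
Start: joints at [88.757, 20.546, 0.682, 0, -70.136, -16.507], TCP at [0.206, 0.643, 0.238] pointing down, gripper open.
Joint ranges: [-176.03, 176.03], [-82.01, 121.73], [-58.28, 71.71], [-173.87, 95.51], [-174.79, -0.11], [-173.66, 173.66]. Speed limits (degrees/s): [136.94, 136.94, 172.46, 180, 180, 180].

## Interface

Orientations are given as [roll, pitch, yaw] about the fixed x, y, z axes, in that order (R = Rz(yaw) Ry(pitch) Rx(roll)).
In Python, from plant import ctrl gives the robot as it stands. The module is installed in compiled form; this text tells all that it offers.
- The arm moves only by the tool drive_tool, never from a script. Its argument "moves" is a list that holds one entry, the list of rows, each a list of 6 numbers: the shift along the tool's x, y, z in mm, then the turn, a rotation vector about the tool's x, y, z in rad. A call has 1 to 20 rows; each row is the pose to reach, as a shift and turn from the pose commanded when the call began, along the tool's axes at that moment; what a row does not reach only later rows make up. A row lasts 1/12 s, in which the tool goes at most 41.7 mm and 7.16 degrees, less where a joint would pass 70% of its speed; a pose out of reach is approached as far as the arm can. A call with a gripper value outside its range is refused whole. "claw" is the opening, from 0 (shut) to 1 (fully open), set as the call begins (left out, the last holds). The fingers move at their own pace and stop on an object; the grip force is fixed at half the most. Time passes only in rows, so rows that repeat a pose let the fingers close. It gives the time, the measured TCP pose, the force and the opening at its end, in the units of the state.
- ctrl.get_obs(): the state, without advancing time (a new reading comes with each control period).
- ctrl.snapshot(name): name is "scene" or "top" or "wrist"; returns (picture, depth): 384x512x3 uint8, blue, green, red; 384x512 float32, m along the optical axis (not along the pixel's ray), 0 where there is no reading.
- ctrl.camera_model(name): a dict with "vertical_fov" (degrees; the focal length in pixels is half the picture's height over the tangent of half this angle, whatever the lens; pixels are square), "cx", "cy" (the principal point, pixels), "extrinsics" (4x4, takes a point from camera to world coordinates). Camera axes: x right, y down, z forward; pixel columns grow to the right and rows downward; lengths in m; the calibration is good to about 2 mm. A picture is of the moment at which its call begins: read the wrist's pose just before it. camera_model takes no time and is no camera call; for the wrist camera it gives the pose at the moment of the call.
- ctrl.close_job(): hands the job in, once; it reports no verdict.
The state is a dict: "clock": time; "joint_pos": joint angles; "qvel": joint speeds; "tau": joint torques, N m; "tool_pos": TCP position; "orientation": TCP orientation; "force": force on the tool from outside, world axes, zero at the start; "moment": the same for the moment, N m; "opening": finger opening in m.
Only numpy, scipy, OpenCV 4.12 (cv2) and the standard library are available. Lean on these libraries where they do the work, as an engineer would, in place of code of your own. Each camera call takes 0.05 s, during which the arm holds its last target. There are 200 camera calls.

## Task

Set the microscope lamp to step six: draw the dial's sliding lock all the way back, click the dial up, clockwise, to the sixth step from its stop (the long mark) without going past it, and let go of it. Then push the lock fully home again. Leave the things standing beside the console as they are.

Things in the scene. Friction and masses are not known exactly. Their poses are not given: they have to be found in the camera images.
- console: white wedge-shaped lamp console, 230 deep x 320 wide x 133 high, fixed. Origin: centre of its underside; x from its front edge to its back, y to the left seen from the front, z up. From the 35 high front edge (x -115) an aluminium panel slopes up at 35 degrees to x 24; behind it the top is flat. The dial (left) and the lock (right) stand square to the panel
- panel_mid (a point): centre of the panel's surface, on the console at (-45, 0, 84); its x points up the slope, y to the left, z along the panel's outward normal. The dial's axis is at y +55. Around it are nine engraved marks, one per step, 43 to 52 from the axis; that of the sixth step is the long thick one (43 to 67)
- dial (a joint): angle of the click dial, rad: 0 at its anticlockwise stop (step 0), growing clockwise looking at the panel. It clicks every 24 degrees (0.419 rad): step k at 0.419 k, steps 0 to 8, step six at 2.513. Let go, it springs into the nearest step; about 0.1 N m passes a click. It starts in one of the steps 0 to 3 and the lock, when home, holds it there
- dial_grip (a point): point on the dial's axis, 30 above the panel, mid-grip. A black disc, 68 across, 11 high, carries an upright bar 70 long, 14 thick, its top 45 above the panel. The point turns with the dial: x along the bar to the pointer end, z out of the panel. The pointer is 96 degrees anticlockwise from up the slope at step 0, straight up it at step 4, 48 degrees clockwise from it at step six
- dial_pointer (a point): the pointer end of the dial's bar, at its top edge, marked with a short white line along the bar's top; 37 from the axis
- lock (a joint): travel of the sliding lock, m: 0 pushed home (towards the dial, locked), 0.025 drawn all the way back, to its stop (away from the dial, console -y). It stays where it is left; about 3 N moves it. It frees the dial when drawn back 12 mm or more and goes home only while the dial sits in a step
- lock_grip (a point): middle of the lock's upright tab, 28 above the panel. The tab is dark steel, 60 long up the slope, 12 thick along the lock's travel, its top 41 above the panel, on a flat slide 66 x 40, 5.5 high. With the lock home it is 105 to the right of the dial's axis. The point's x points up the slope, y towards the dial, z out of the panel
- dish: white round specimen dish, 110 across, 34 high, standing loose left of the console; origin at the centre of its underside; leave alone
- objective: steel microscope lens standing on its wide end, 48 across, 80 high, loose, left of the console; origin at the centre of its underside; leave alone
- slide_box: closed plastic slide box, 101 x 76 x 40 high, loose, right of the console; origin at the centre of its underside; leave alone

How it is judged (in metres and radians):
On the way, in this order (a step that is already met when the one before it is completed fails the run):
1. the lock is drawn all the way back (at least 21 of its 25 mm) with the dial still in its starting step, short of step four (value of joint lock above 0.021 m and value of joint dial below 1.46608 rad), for 0.1 s.
2. the dial rests at step six (within 0.12 rad), let go by the fingers, with the lock still back (value of joint dial between 2.39328 and 2.63328 rad and velocity of joint dial between -0.3 and 0.3 rad/s and contact force between the fingers and dial below 0.3 N and value of joint lock above 0.015 m), for 0.2 s.
3. the lock is pushed home (within 3 mm) (value of joint lock below 0.003 m), for 0.2 s.
At the end, for the whole second after the job is handed in: the dial stands at step six (2.513 rad, within 0.12) and is still, the lock is home (within 3 mm) (value of joint dial between 2.39328 and 2.63328 rad and velocity of joint dial between -0.3 and 0.3 rad/s and contact force between the fingers and dial below 0.3 N and value of joint lock below 0.003 m); the robot touches nothing.
It fails at once if the dial is turned past step six (half a step beyond it or more) (value of joint dial above 2.72272 rad).
It fails at once if the white dish is shifted by more than 15 mm or tipped by more than 0.3 rad (distance of dish from where it was at the start of the episode above 0.015 m or angle between dish's own z axis and vertical above 0.3 rad).
It fails at once if the lens is shifted by more than 15 mm or tipped by more than 0.3 rad (distance of objective from where it was at the start of the episode above 0.015 m or angle between objective's own z axis and vertical above 0.3 rad).
It fails at once if the slide box is shifted by more than 15 mm or tipped by more than 0.3 rad (distance of slide_box from where it was at the start of the episode above 0.015 m or angle between slide_box's own z axis and vertical above 0.3 rad).
It also fails if it takes over 67 s, if anything falls off the work surface, if the arm or the gripper's body presses on something with over 40 N, if the wrist force passes 120 N, or if a joint passes its speed limit or range.

## Working session

There is one attempt and no reset: what is moved stays moved. The work goes in short steps, Python scripts to look and compute and a tool call to move; the robot and the scene stay as the last step left them, time stands still between calls to the robot, and variables do not carry over. Pictures are saved under pics/ and viewed, about 8 in all and at most 12, crops included, and the job is handed in when it is done.

Besides the shell and the picture viewer there is one more tool, called as name(argument=value, ...), one argument or row to a line, values as JSON. drive_tool: Moves the arm, as the interface text tells. Its arguments: {"type":"object","properties":{"moves":{"type":"array","items":{"type":"array","items":{"type":"array","items":{"type":"number"}}}},"claw":{"type":"number"}},"required":["moves"]}

```bash
mkdir -p pics; cat > h.py <<'E'
import numpy as np, cv2
from plant import ctrl
from scipy.spatial.transform import Rotation as R
def cam(n):
    m=ctrl.camera_model(n); im,d=ctrl.snapshot(n)
    f=192/np.tan(np.radians(m["vertical_fov"]/2)); return im,d,m,f
def cloud(d,m,f):
    v,u=np.mgrid[:384,:512]; p=np.stack([(u-m["cx"])/f*d,(v-m["cy"])/f*d,d],-1)
    T=np.array(m["extrinsics"]); return p@T[:3,:3].T+T[:3,3]
def tcp():
    o=ctrl.get_obs(); return np.array(o["tool_pos"]),R.from_euler('xyz',o["orientation"],degrees=True).as_matrix()
E
python3 - <<'E'
from h import *
print(ctrl.get_obs(),ctrl.nose_length)
a=[]
for n in("scene","top"):
    im,d,m,f=cam(n); np.savez(n,im=im,d=d,P=cloud(d,m,f)); a.append(im); print(n,f,m["extrinsics"])
cv2.imwrite("pics/1.png",cv2.resize(np.hstack(a),(800,300)))
cv2.imwrite("pics/2.png",a[1])
E
```

```text
{'clock': 0.0, 'joint_pos': array([ 8.87578376e+01,  2.05920829e+01,  6.34252090e-01, -1.96524462e-02,
       -7.01358400e+01, -1.65064508e+01]), 'qvel': array([ 0.08139374, -0.04450214,  0.04043676,  0.01727633,  0.0206397 ,
        0.02088932]), 'tau': array([-1.27164363e-03, -5.82710016e+01,  2.93047893e+01,  6.99743852e+00,
        6.81135280e-03, -1.60322097e-04]), 'tool_pos': array([0.20565634, 0.64241841, 0.23662047]), 'orientation': array([-8.99049402e+01,  8.90342307e-03,  1.62244701e+02]), 'force': array([0.17219002, 0.15999692, 0.30533561]), 'moment': array([ 0.03387434, -0.02255244, -0.03359612]), 'opening': 0.08761346579364937} 0.011
scene 352.64943161352437 [[-0.26555626  0.79236525 -0.54921506  1.12858774]
 [ 0.9640824   0.21529649 -0.15553953  0.201873  ]
 [-0.00500004 -0.57079307 -0.82107873  0.89991784]
 [ 0.          0.          0.          1.        ]]
top 382.7967365518623 [[-0.02512491 -0.9956606   0.08960309  0.52106986]
 [-0.99967738  0.0246896  -0.00596351  0.04005767]
 [ 0.00372537 -0.08972402 -0.9959597   1.09002631]
 [ 0.          0.          0.          1.        ]]
```

View pics/1.png

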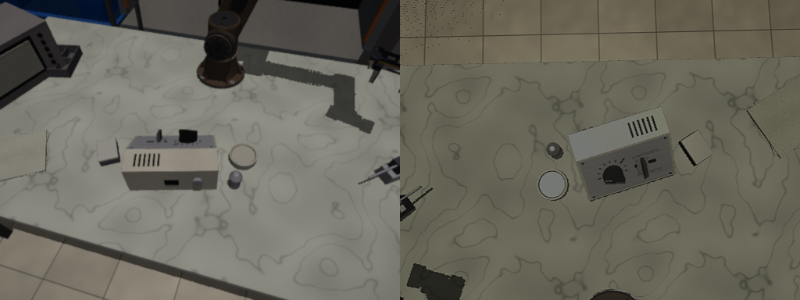

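Left: scene view from behind the console. Right: top view, with the console around (620,155) and its panel towards the robot, dial at (613,174), lock at (645,167). I'll fit the console pose from the depth and zoom in.

```bash
cat > fit.py <<'E'
from h import *
from scipy.optimize import least_squares
z=np.load("top.npz"); P=z["P"]; im=z["im"]
s=P[90:290,195:380].reshape(-1,3); s=s[(s[:,2]>.03)&(s[:,2]<.16)]
top=s[abs(s[:,2]-.133)<.004]
r=cv2.minAreaRect((top[:,:2]*1000).astype(np.float32)); print("flat top rect",r, top[:,2].mean())
# ransac panel plane
rng=np.random.default_rng(0);best=0
for _ in range(2000):
    a,b,c=s[rng.integers(len(s),size=3)]; n=np.cross(b-a,c-a)
    if np.linalg.norm(n)<1e-9: continue
    n/=np.linalg.norm(n); n*=np.sign(n[2])
    if not .75<n[2]<.88: continue
    k=abs((s-a)@n)<.002
    if k.sum()>best: best=k.sum();K=k
q=s[K]; c=q.mean(0); n=np.linalg.svd(q-c)[2][2]; n*=np.sign(n[2])
print("n",n,"slope",np.degrees(np.arccos(n[2])),"yaw",np.degrees(np.arctan2(-n[1],-n[0])),c,best)
yaw=np.arctan2(-n[1],-n[0]); ex=np.array([np.cos(yaw),np.sin(yaw)]); ey=np.array([-ex[1],ex[0]])
for nm,t in(("panel",q),("top",top)):
    print(nm,"x",np.percentile(t[:,:2]@ex,[.5,99.5]),"y",np.percentile(t[:,:2]@ey,[.5,99.5]))
# plane: height at x
print("x where z=.084:",  (c[:2]@ex)+(.084-c[2])*n[2]/np.hypot(*n[:2]))
o=cv2.resize(im[130:270,210:370],None,fx=5,fy=4.2); o=cv2.resize(im[130:270,210:370],None,fx=4,fy=4,interpolation=2); cv2.imwrite("pics/3.png",o)
E
python3 fit.py
```

```text
flat top rect ((612.189453125, -44.30421447753906), (176.54762268066406, 319.54974365234375), 16.005184173583984) 0.13205537830501987
n [-0.55194634 -0.15899893  0.81858083] slope 35.057018985587334 yaw 16.07007999784847 [ 0.54900195 -0.06203154  0.08846704] 4467
panel x [0.43616014 0.57639323] y [-0.36981701 -0.05402072]
top x [0.56341359 0.66359299] y [-0.3698443  -0.05404659]
x where z=.084: 0.5040118299918233
```

View pics/3.png

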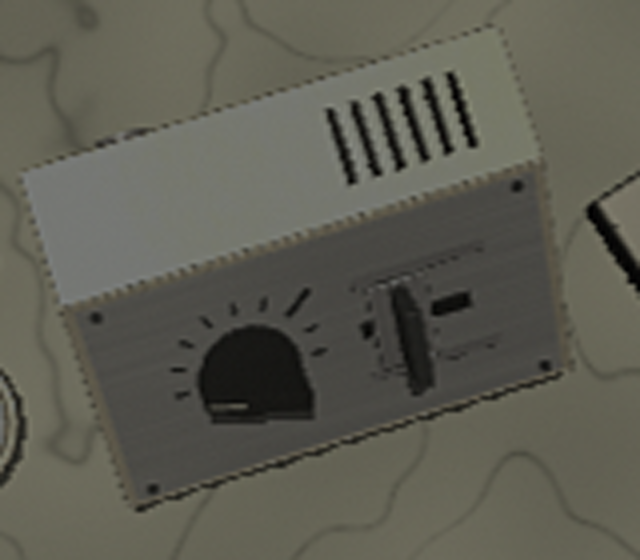

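```bash
cat >> h.py <<'E'
yaw=np.radians(16.05); c,s_=np.cos(yaw),np.sin(yaw); a=np.radians(35)
ex=np.array([c,s_,0]); v=np.array([-s_,c,0]); ez=np.array([0,0,1.])
u=np.cos(a)*ex+np.sin(a)*ez; n=-np.sin(a)*ex+np.cos(a)*ez
M=.504*ex-.212*v+.084*ez; B=np.stack([u,v,n],1)
def goal(pu,pv,pn,ang):
    """row (mm, rad) taking the TCP to panel coords (mm); ang deg = turn of the jaw axis anticlockwise from panel y"""
    p,Q=tcp(); G=np.stack([u,-n,v],1); G=R.from_rotvec(np.radians(ang)*n).as_matrix()@G
    t=M+B@(np.array([pu,pv,pn])/1000)
    return np.round(Q.T@(t-p)*1000,1).tolist(), np.round(R.from_matrix(Q.T@G).as_rotvec(),3).tolist()
def inpanel():
    p,Q=tcp(); return np.round(B.T@(p-M)*1000,1), np.round(B.T@Q,3)
E
python3 - <<'E'
from h import *
P=np.load("top.npz")["P"][90:290,195:380].reshape(-1,3)
L=(P-M)@B*1000
def box(u0,u1,v0,v1,n0,n1): 
    k=(L[:,0]>u0)&(L[:,0]<u1)&(L[:,1]>v0)&(L[:,1]<v1)&(L[:,2]>n0)&(L[:,2]<n1); return L[k]
for nm,b in(("dialtop",(-60,60,5,105,41,49)),("disc",(-60,60,5,105,8,14)),("tab",(-60,60,-100,-20,37,45))):
    q=box(*b); r=cv2.minAreaRect(q[:,:2].astype(np.float32)); print(nm,len(q),q.mean(0),r)
flat=box(-80,80,-150,150,-6,6); print(np.median(flat[:,2]))
print("lock hover",goal(0,-50,120,0))
E
```

```text
dialtop 119 [ 1.8876505  57.47804301 43.79549704] ((1.650723934173584, 56.959712982177734), (68.5404281616211, 15.749966621398926), 73.33689880371094)
disc 192 [14.67024263 51.34953651 10.43708109] ((2.922222137451172, 52.06145477294922), (65.74015045166016, 57.65126419067383), 18.409442901611328)
tab 85 [  0.71388982 -49.17845867  39.75585884] ((-0.10521697998046875, -49.274993896484375), (11.286547660827637, 58.562721252441406), 89.50491333007812)
0.06827448639627844
lock hover ([-507.4, 55.5, 650.1], [-0.773, 2.45, -0.237])
```

drive_tool(
  moves=[
    [[-254,28,325,-0.386,1.225,-0.118],[-254,28,325,-0.386,1.225,-0.118],[-254,28,325,-0.386,1.225,-0.118],[-254,28,325,-0.386,1.225,-0.118],[-254,28,325,-0.386,1.225,-0.118],[-254,28,325,-0.386,1.225,-0.118],[-254,28,325,-0.386,1.225,-0.118],[-254,28,325,-0.386,1.225,-0.118],[-254,28,325,-0.386,1.225,-0.118],[-254,28,325,-0.386,1.225,-0.118],[-507,55,650,-0.773,2.45,-0.237],[-507,55,650,-0.773,2.45,-0.237],[-507,55,650,-0.773,2.45,-0.237],[-507,55,650,-0.773,2.45,-0.237],[-507,55,650,-0.773,2.45,-0.237],[-507,55,650,-0.773,2.45,-0.237],[-507,55,650,-0.773,2.45,-0.237],[-507,55,650,-0.773,2.45,-0.237],[-507,55,650,-0.773,2.45,-0.237],[-507,55,650,-0.773,2.45,-0.237]],
  ],
  claw=0.6,
)

```text
clock: 1.77
tool_pos: [0.4885, -0.1265, 0.1833]
orientation: [-92.1, -34.5, 23.0]
force: [1.8, 1.2, 1.6]
opening: 0.0528
```

```bash
python3 - <<'E'
from h import *
o=ctrl.get_obs(); print(o["clock"],o["joint_pos"],o["force"],o["opening"]); print(inpanel(),goal(0,-49.5,120,0))
E
```

```text
1.7667 [ -4.81169992  -4.35618524 -35.06213796 -27.52674881 -30.08049886
 -42.40454859] [1.79968146 1.17119698 1.60476068] 0.052795183420833
(array([  0. , -44.6, 121.2]), array([[ 0.995, -0.009, -0.1  ],
       [ 0.1  ,  0.032,  0.994],
       [-0.006, -0.999,  0.033]])) ([-0.5, 1.0, -4.9], [-0.033, 0.1, -0.008])
```

drive_tool(
  moves=[
    [[0,1,-5,-0.033,0.1,-0.008],[0,1,-5,-0.033,0.1,-0.008],[0,1,-5,-0.033,0.1,-0.008]],
  ],
)

```text
clock: 2.02
tool_pos: [0.4893, -0.1289, 0.1814]
orientation: [-90.2, -34.8, 16.6]
force: [0.3, 0.2, -0.5]
opening: 0.0528
```

```bash
cat > look.py <<'E'
from h import *
import sys
o=ctrl.get_obs(); print(o["clock"],o["joint_pos"].round(1),o["force"].round(1),o["opening"]); print(inpanel())
def box(L,u0,u1,v0,v1,n0,n1): 
    k=(L[:,0]>u0)&(L[:,0]<u1)&(L[:,1]>v0)&(L[:,1]<v1)&(L[:,2]>n0)&(L[:,2]<n1); return L[k]
im,d,m,f=cam(sys.argv[1]); Pc=cloud(d,m,f); L=((Pc-M)@B*1000)[d>0]
for nm,b in(("dialtop",(-60,60,5,105,40,49)),("tab",(-60,60,-100,-20,36,45)),("panel",(-60,60,-150,110,-5,5))):
    q=box(L,*b)
    if len(q)>20: r=cv2.minAreaRect(q[:,:2].astype(np.float32)); print(nm,len(q),q.mean(0).round(1),r)
cv2.imwrite("pics/%s.png"%sys.argv[2],im)
E
python3 look.py wrist w1
```

```text
2.0167 [ -2.6  -5.  -37.3 -24.5 -26.5 -51.8] [ 0.3  0.2 -0.5] 0.05280514965791663
(array([ -1. , -47.2, 119.6]), array([[ 1.   , -0.004, -0.009],
       [ 0.009,  0.003,  1.   ],
       [-0.004, -1.   ,  0.003]]))
dialtop 795 [-7.  42.7 44.9] ((-2.546182632446289, 51.44150924682617), (59.23146438598633, 14.134279251098633), 72.59122467041016)
tab 986 [ -3.1 -49.9  41.2] ((-1.564218521118164, -49.64506149291992), (59.787776947021484, 11.45989990234375), 0.1302255243062973)
panel 19450 [-20.3 -35.5   1.6] ((-7.723110198974609, -19.959365844726562), (105.01420593261719, 260.12237548828125), 0.14568540453910828)
```

View pics/w1.png

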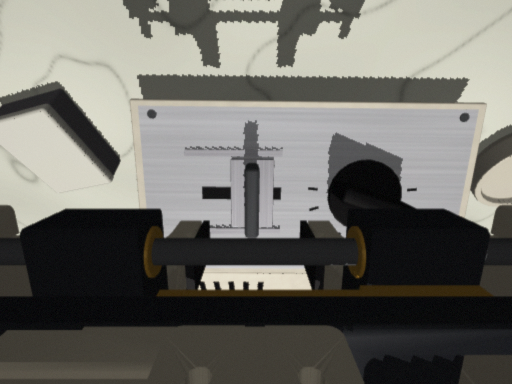

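Wrist view: lock tab at (252,195) between the open fingers, dial at (368,195), bar at step 1. Lock is measured at (-1.5,-49.6), which agrees with nominal. Descending and closing.

drive_tool(
  moves=[
    [[0,25,-2.5,0,0,0],[0,50,-2.5,0,0,0],[0,70,-2.5,0,0,0],[0,85,-2.5,0,0,0],[0,97,-2.5,0,0,0],[0,97,-2.5,0,0,0],[0,97,-2.5,0,0,0]],
  ],
)

```text
clock: 2.65
tool_pos: [0.5446, -0.113, 0.1028]
orientation: [-90.2, -34.9, 16.9]
force: [-0.1, 0.9, 0.5]
opening: 0.0528
```

drive_tool(
  moves=[
    [[0,0,0,0,0,0],[0,0,0,0,0,0],[0,0,0,0,0,0],[0,0,0,0,0,0],[0,0,0,0,0,0],[0,0,0,0,0,0]],
  ],
  claw=0,
)

```text
clock: 3.15
tool_pos: [0.5444, -0.1155, 0.1032]
orientation: [-90.2, -34.9, 16.5]
force: [-0.5, 0.3, -0.0]
opening: 0.0181
```

```bash
python3 - <<'E'
from h import *
o=ctrl.get_obs(); print(o["clock"],o["force"],o["opening"]); print(inpanel())
E
```

```text
3.15 [-0.54896916  0.34704431 -0.01819516] 0.018137997243559426
(array([  0.6, -49.5,  23. ]), array([[ 1.   , -0.001, -0.007],
       [ 0.007,  0.002,  1.   ],
       [-0.001, -1.   ,  0.002]]))
```

Still closing; one more hold, then draw back 26 mm.

drive_tool(
  moves=[
    [[0,0,0,0,0,0],[0,0,0,0,0,0],[0,0,0,0,0,0],[0,0,0,0,0,0]],
  ],
)

```text
clock: 3.48
tool_pos: [0.5444, -0.1155, 0.103]
orientation: [-90.1, -34.9, 16.5]
force: [-4.0, 0.1, 4.5]
opening: 0.0119
```

drive_tool(
  moves=[
    [[0,0,-4,0,0,0],[0,0,-8,0,0,0],[0,0,-12,0,0,0],[0,0,-16,0,0,0],[0,0,-20,0,0,0],[0,0,-23,0,0,0],[0,0,-25,0,0,0],[0,0,-26,0,0,0],[0,0,-26,0,0,0],[0,0,-26,0,0,0],[0,0,-26,0,0,0]],
  ],
)

```text
clock: 4.4
tool_pos: [0.5513, -0.1396, 0.1029]
orientation: [-90.0, -34.9, 16.5]
force: [-6.2, 4.3, 8.8]
opening: 0.012
```

```bash
python3 - <<'E'
from h import *
o=ctrl.get_obs(); print(o["clock"],B.T@o["force"],o["opening"]); print(inpanel())
E
```

```text
4.4 [1.10759488 5.83839509 9.98699452] 0.01197549017395696
(array([  0.4, -74.6,  22.9]), array([[ 1.   , -0.002, -0.006],
       [ 0.006,  0.004,  1.   ],
       [-0.002, -1.   ,  0.004]]))
```

drive_tool(
  moves=[
    [[0,0,0,0,0,0],[0,0,0,0,0,0],[0,0,0,0,0,0],[0,0,0,0,0,0],[0,0,0,0,0,0]],
  ],
  claw=0.5,
)

```text
clock: 4.82
tool_pos: [0.5518, -0.1404, 0.1026]
orientation: [-90.1, -34.9, 16.5]
force: [-0.7, -0.4, 0.6]
opening: 0.0394
```

drive_tool(
  moves=[
    [[0,-25,0,0,0,0],[0,-50,0,0,0,0],[0,-75,0,0,0,0],[0,-90,0,0,0,0],[0,-90,0,0,0,0],[0,-90,0,0,0,0]],
  ],
)

```text
clock: 5.32
tool_pos: [0.5026, -0.1548, 0.1776]
orientation: [-90.2, -35.0, 16.5]
force: [1.0, -0.6, -0.9]
opening: 0.0437
```

```bash
python3 look.py wrist w2; python3 - <<'E'
from h import *
print(goal(0,56,110,72))
E
```

```text
5.3167 [ -8.4  -1.7 -33.2 -29.3 -29.2 -43.1] [ 1.  -0.6 -0.9] 0.043729547671965234
(array([  1.4, -75.7, 113.3]), array([[ 1.   ,  0.   , -0.007],
       [ 0.007,  0.001,  1.   ],
       [ 0.   , -1.   ,  0.001]]))
dialtop 1172 [-4.1 51.5 45.1] ((-1.251990795135498, 56.35675811767578), (69.69561767578125, 13.930562973022461), 72.93865203857422)
tab 1058 [ -3.2 -75.   41.2] ((-1.9281082153320312, -74.75984191894531), (59.185455322265625, 11.766193389892578), 0.22060628235340118)
panel 19791 [-22.  -35.4   1.6] ((-7.43603515625, -19.994400024414062), (105.12564086914062, 259.95501708984375), 0.004693892784416676)
([-0.0, 2.8, 131.5], [-0.002, -1.25, 0.0])
```

Lock is back by 25.1 mm, and the dial is undisturbed at 73° with its centre near (-1,55.4). On to above the dial.

drive_tool(
  moves=[
    [[-2,3,131,0,-1.25,0],[-2,3,131,0,-1.25,0],[-2,3,131,0,-1.25,0],[-2,3,131,0,-1.25,0],[-2,3,131,0,-1.25,0],[-2,3,131,0,-1.25,0],[-2,3,131,0,-1.25,0],[-2,3,131,0,-1.25,0],[-2,3,131,0,-1.25,0],[-2,3,131,0,-1.25,0],[-2,3,131,0,-1.25,0],[-2,3,131,0,-1.25,0],[-2,3,131,0,-1.25,0],[-2,3,131,0,-1.25,0]],
  ],
)

```text
clock: 6.53
tool_pos: [0.4692, -0.0354, 0.1757]
orientation: [-122.9, -10.9, 91.4]
force: [-0.2, 0.3, 0.7]
opening: 0.0441
```

```bash
python3 - <<'E'
from h import *
o=ctrl.get_obs(); print(o["clock"],o["joint_pos"].round(1),o["opening"]); print(inpanel(),goal(-1,55.3,28,72.5),goal(-1,55.3,28,-48))
E
```

```text
6.5333 [ 20.8 -12.5 -58.2  10.4 -10.  -32.3] 0.044059451040502934
(array([  1.1,  48.2, 111.1]), array([[ 0.311, -0.009, -0.95 ],
       [ 0.95 ,  0.016,  0.311],
       [ 0.013, -1.   ,  0.014]])) ([5.0, 83.3, 3.0], [-0.014, -0.011, 0.013]) ([5.0, 83.3, 3.0], [-0.022, 2.092, -0.007])
```

Joint 3 is at its limit here (hover is too far back); going lower unfolds it.

drive_tool(
  moves=[
    [[3,15,2,0,0,0],[5,30,3,-0.014,-0.011,0.013],[5,38,3,-0.014,-0.011,0.013],[5,38,3,-0.014,-0.011,0.013],[5,38,3,-0.014,-0.011,0.013]],
  ],
)

```text
clock: 6.95
tool_pos: [0.4911, -0.0336, 0.1473]
orientation: [-123.1, -10.8, 92.2]
force: [-0.5, -0.9, -0.2]
opening: 0.044
```

```bash
python3 - <<'E'
from h import *
o=ctrl.get_obs(); print(o["clock"],o["joint_pos"].round(1),o["opening"]); print(inpanel(),goal(-1,55.3,28,72.5))
E
```

```text
6.95 [ 19.1  -6.1 -58.2   8.9  -3.2 -28.9] 0.04397893413327407
(array([ 2.5, 43.9, 75.6]), array([[ 0.3  , -0.006, -0.954],
       [ 0.954,  0.022,  0.3  ],
       [ 0.019, -1.   ,  0.012]])) ([8.9, 47.8, 6.2], [-0.012, 0.0, 0.019])
```

```bash
cat > kin.py <<'E'
import numpy as np, itertools
from scipy.optimize import least_squares
from scipy.spatial.transform import Rotation as R
D=[([88.7578,20.592,.634,-.0197,-70.136,-16.506],[.20566,.64242,.23662],[-89.905,.009,162.245]),
([-4.812,-4.356,-35.062,-27.527,-30.08,-42.405],[.4885,-.1265,.1833],[-92.1,-34.5,23.0]),
([-2.6,-5,-37.3,-24.5,-26.5,-51.8],[.4893,-.1289,.1814],[-90.2,-34.8,16.6]),
([-8.4,-1.7,-33.2,-29.3,-29.2,-43.1],[.5026,-.1548,.1776],[-90.2,-35,16.5]),
([20.8,-12.5,-58.2,10.4,-10,-32.3],[.4692,-.0354,.1757],[-122.9,-10.9,91.4]),
([19.1,-6.1,-58.2,8.9,-3.2,-28.9],[.4911,-.0336,.1473],[-123.1,-10.8,92.2])]
def T(r=None,p=(0,0,0)):
    A=np.eye(4); A[:3,3]=p
    if r is not None: A[:3,:3]=r
    return A
rot=lambda ax,d: R.from_euler(ax,d,degrees=True).as_matrix()
def fk(x,s,q):
    o1,a1,d1,o2,L2,o3,a3,d4,o4,o5,o6,d6,yl=x
    return (T(rot('z',q[0]+o1*57.3),(0,0,d1))@T(None,(a1,yl,0))@T(rot('y',s[0]*q[1]+o2*57.3))@T(None,(0,0,L2))
     @T(rot('y',s[1]*q[2]+o3*57.3))@T(None,(0,0,a3))@T(rot('x',s[2]*q[3]+o4*57.3),(d4,0,0))@T(rot('y',s[3]*q[4]+o5*57.3))
     @T(rot('x',s[4]*q[5]+o6*57.3))@T(None,(d6,0,0)))
# tool: model x=approach(tool y), model y -> tool z, model z -> tool x
C=np.array([[0,1,0],[0,0,1],[1,0,0]],float)
def res(x,s,reg=.02):
    e=[]
    for q,p,o in D:
        A=fk(x,s,q); G=R.from_euler('xyz',o,degrees=True).as_matrix()
        e+=list((A[:3,3]-p)*10)+list((A[:3,:3]@C-G).ravel()*1.5)
    return np.array(e+[reg*.05*v for v in x])
if __name__=="__main__":
    rng=np.random.default_rng(1); out=[]
    for s in itertools.product([1,-1],repeat=5):
        for k in range(8):
            x0=np.r_[rng.uniform(-.5,.5),.05,.3,rng.uniform(-1,1),.3,rng.uniform(-1.5,1.5),.05,.35,rng.choice([0,1.57,3.14,-1.57]),rng.uniform(-1.5,1.5),rng.uniform(-3,3),.25,0]
            r=least_squares(res,x0,args=(s,),max_nfev=150); out.append((r.cost,s,r.x))
    out.sort(key=lambda t:t[0])
    for c,s,x in out[:5]: print(c,s,x.round(3))
    np.savez("kin",x=out[0][2],s=out[0][1])
    r=res(out[0][2],out[0][1])[:72].reshape(6,12); print(abs(r[:,:3]).max(1)/10*1000, abs(r[:,3:]).max(1)/1.5)
E
time python3 kin.py
```

```text
0.22780173820213004 (1, -1, -1, -1, -1) [ 0.051  0.582  0.023 -0.416  0.635  0.286 -0.103  0.107 -0.084  0.131
 -1.448  0.311 -0.193]
0.22780173833011821 (1, -1, -1, -1, -1) [ 0.051  0.582  0.023 -0.416  0.635  0.286 -0.103  0.107 -0.084  0.131
 -1.448  0.311 -0.193]
0.227806793971501 (1, -1, -1, 1, -1) [ 0.051  0.582  0.023 -0.416  0.635  0.286 -0.103  0.107  3.057 -0.131
  1.693  0.311 -0.193]
0.22780679413093213 (1, -1, -1, 1, -1) [ 0.051  0.582  0.023 -0.416  0.635  0.286 -0.103  0.107  3.057 -0.131
  1.693  0.311 -0.193]
0.2278067941831266 (1, -1, -1, 1, -1) [ 0.051  0.582  0.023 -0.416  0.635  0.286 -0.103  0.107  3.057 -0.131
  1.693  0.311 -0.193]
[13.1089935   8.95055401  5.79766676 24.92020959 42.49336927 23.1553086 ] [0.08193027 0.03523778 0.03309893 0.04009002 0.01491029 0.00729258]
real	1m32.979s
user	1m33.286s
sys	0m0.082s
```

```bash
cat > kin2.py <<'E'
from kin import *
def fk(x,s,q):
    o1,a1,y1,d1,o3,a2,L2,a3,d4,y4,e5,d6,o6,o4,o5=x
    k=57.29578
    return (T(rot('z',q[0]+o1*k),(0,0,d1))@T(None,(a1,y1,0))@T(rot('y',q[1]))@T(None,(a2,0,L2))
     @T(rot('y',-q[2]))@T(None,(d4,0,a3))@T(rot('x',s[0]*q[3]+o4*k))@T(None,(0,y4,0))@T(rot('y',-q[4]))@T(None,(0,0,e5))
     @T(rot('x',s[1]*q[5]+o6*k))@T(None,(d6,0,0)))
def res(x,s,full=True):
    e=[]
    for q,p,o in D:
        A=fk(x,s,q); G=R.from_euler('xyz',o,degrees=True).as_matrix()
        e+=list((A[:3,3]-p)*10)+list((A[:3,:3]@C-G).ravel()*2)
    return np.array(e+[.002*v for v in x]+[3*x[4]])
if __name__=="__main__":
    rng=np.random.default_rng(1); out=[]
    for s in itertools.product([1,-1],repeat=2):
        for o6 in (0,1.57,3.14,-1.57):
          for o4 in (0,3.14):
            x0=np.array([0,.05,rng.uniform(-.2,.2),.25,0,.05,.3,.05,.3,rng.uniform(-.2,.2),0,.25,o6,o4,0])
            r=least_squares(res,x0,args=(s,),max_nfev=60); out.append((r.cost,s,r.x))
    out.sort(key=lambda t:t[0])
    for c,s,x in out[:4]: print(c,s,x.round(3))
    np.savez("kin",x=out[0][2],s=out[0][1])
    r=res(out[0][2],out[0][1])[:72].reshape(6,12); print(abs(r[:,:3]).max(1)/10*1000, abs(r[:,3:]).max(1)/2)
E
time python3 kin2.py
```

```text
5.886308478903418e-05 (-1, -1) [-0.000e+00 -1.000e-03  0.000e+00  1.980e-01 -0.000e+00  1.000e-03
  6.010e-01  1.000e-03  4.640e-01 -1.910e-01 -0.000e+00  3.660e-01
 -1.571e+00 -0.000e+00  0.000e+00]
5.886308478903475e-05 (-1, -1) [-0.000e+00 -1.000e-03  0.000e+00  1.980e-01  0.000e+00  1.000e-03
  6.010e-01  1.000e-03  4.640e-01 -1.910e-01 -0.000e+00  3.660e-01
 -1.571e+00 -0.000e+00  0.000e+00]
5.886308478903982e-05 (-1, -1) [-0.000e+00 -1.000e-03  0.000e+00  1.980e-01  0.000e+00  1.000e-03
  6.010e-01  1.000e-03  4.640e-01 -1.910e-01 -0.000e+00  3.660e-01
 -1.571e+00 -0.000e+00  0.000e+00]
9.834206669797694e-05 (-1, -1) [-0.000e+00 -1.000e-03  0.000e+00  1.980e-01 -0.000e+00  1.000e-03
  6.010e-01  1.000e-03  4.640e-01 -1.910e-01 -0.000e+00  3.660e-01
  4.712e+00 -0.000e+00  0.000e+00]
[0.18480475 0.06766493 0.23263742 0.31276117 0.22309283 0.1110497 ] [0.00027348 0.00068092 0.00097789 0.00038991 0.000792   0.00164898]
real	0m6.788s
user	0m7.170s
sys	0m0.105s
```

Kinematics recovered to 0.3 mm. Now check which dial grasps are reachable, by bar angle and tilt along the bar.

```bash
cat > ik.py <<'E'
from kin2 import *
from h import M,B,u,v,n,goal,tcp,inpanel,ctrl
z=np.load("kin.npz"); X,S=z["x"],z["s"]
lo=np.array([-176,-82,-58.2,-173.8,-174.7,-.2]); lo=np.array([-176,-82,-58.2,-173.8,-174.7,-173.6]); hi=np.array([176,121.7,71.7,95.5,-.2,173.6])
def pose(phi,al,gn,pu=-1.,pv=55.3,half=0):
    """bar angle phi, tilt al towards +bar (pointer) end of gripper body, grasp point height gn (TCP 8 mm ahead)"""
    b=R.from_rotvec(np.radians(phi)*n).apply(u); w=np.cross(n,b)   # w: jaw axis
    Q=R.from_rotvec(np.radians(al)*w)
    b2,n2=Q.apply(b),Q.apply(n)
    G=np.stack([b2,-n2,w],1)
    if half: G=np.stack([-b2,-n2,-w],1)
    return M+B@np.array([pu,pv,gn])/1000-n2*.008, G
def ik(p,G,q0s):
    best=None
    def f(q):
        A=fk(X,S,q); return np.r_[(A[:3,3]-p)*10,(A[:3,:3]@C-G).ravel()*1.5]
    for q0 in q0s:
        r=least_squares(f,np.clip(q0,lo+1,hi-1),bounds=(lo,hi),x_scale=30.,max_nfev=60)
        if best is None or r.cost<best[0]: best=(r.cost,r.x,np.abs(r.fun[:3]).max()*100)
        if best[0]<1e-5: break
    return best
E
python3 - <<'E'
from ik import *
cur=[19.1,-6.1,-58.2,8.9,-3.2,-28.9]
for half in(0,1):
  for al in (-20,-10,0,10,20,30):
    s=""
    for phi in (72,48,24,0,-24,-48):
        p,G=pose(phi,al,34,half=half)
        b=ik(p,G,[cur,[-5,-5,-38,-25,-27,-50],[-20,0,-40,-150,-30,50]])
        s+="%6.1fmm"%b[2]+(str(b[1].astype(int).tolist()) if b[0]<1e-4 else " --- ")
    print(half,al,s)
E
```

```text
0 -20    0.0mm[-16, 10, -28, -61, -43, 64]   0.0mm[-22, 10, -31, -73, -42, 57]   0.0mm[-26, 9, -36, -85, -40, 48]   0.0mm[-28, 8, -41, -96, -35, 38]   0.0mm[-27, 5, -44, -107, -27, 24]   0.0mm[-20, 2, -44, -114, -14, 3]
0 -10    0.0mm[-2, 5, -33, -51, -26, 46]   0.0mm[-5, 4, -34, -59, -24, 31]   0.0mm[-5, 3, -35, -64, -21, 13]   0.0mm[-1, 2, -37, -65, -13, -12]   1.2mm ---    5.6mm --- 
0 0    1.9mm ---    1.9mm ---    1.9mm ---    1.9mm ---    1.9mm ---    1.9mm --- 
0 10    7.6mm ---    5.9mm ---    2.5mm ---    0.0mm[21, 2, -54, 14, -8, -109]   0.0mm[16, 3, -43, -12, -17, -102]   0.0mm[10, 4, -37, -26, -22, -107]
0 20    5.7mm ---    6.9mm ---    0.0mm[23, 3, -56, 35, -17, -108]   0.0mm[21, 5, -42, 2, -26, -97]   0.0mm[12, 7, -33, -16, -34, -96]   0.0mm[3, 8, -28, -30, -39, -99]
0 30    5.9mm ---    2.7mm ---    0.0mm[28, 7, -47, 24, -32, -102]   0.0mm[20, 10, -34, 0, -40, -94]   0.0mm[10, 12, -25, -16, -47, -93]   0.0mm[0, 14, -20, -31, -52, -95]
1 -20    0.0mm[-16, 10, -28, -61, -43, -115]   0.0mm[-22, 10, -31, -73, -42, -122]   0.0mm[-26, 9, -36, -85, -40, -131]   0.0mm[-28, 8, -41, -96, -35, -141]   0.0mm[-27, 5, -44, -107, -27, -155]   1.1mm --- 
1 -10    0.0mm[-2, 5, -33, -51, -26, -133]   0.0mm[-5, 4, -34, -59, -24, -148]   0.0mm[-5, 3, -35, -64, -21, -166]   0.0mm[-1, 2, -37, -65, -13, 167]   1.2mm ---    5.6mm --- 
1 0    1.9mm ---    1.9mm ---    1.9mm ---    1.9mm ---    1.9mm ---    1.9mm --- 
1 10    7.6mm ---    5.9mm ---    2.5mm ---    0.0mm[21, 2, -54, 14, -8, 70]   0.0mm[16, 3, -43, -12, -17, 77]   0.0mm[10, 4, -37, -26, -22, 72]
1 20    1.9mm ---    6.9mm ---    0.0mm[23, 3, -56, 35, -17, 71]   0.0mm[21, 5, -42, 2, -26, 82]   0.0mm[12, 7, -33, -16, -34, 83]   0.0mm[3, 8, -28, -30, -39, 80]
1 30    6.0mm ---    2.7mm ---    0.0mm[28, 7, -47, 24, -32, 77]   0.0mm[20, 10, -34, 0, -40, 85]   0.0mm[10, 12, -25, -16, -47, 86]   0.0mm[0, 14, -20, -31, -52, 84]
```

A rigid grip tilted -20° (body away from the pointer) is reachable for the whole turn. I'll work out the rows to the tilted hover, descent and turn.

```bash
python3 - <<'E'
from ik import *
p,Q=tcp(); ctrl_q=ctrl.get_obs()["joint_pos"]
def row(P0,Q0,P1,Q1): return np.round(Q0.T@(P1-P0)*1000,1).tolist()+np.round(R.from_matrix(Q0.T@Q1).as_rotvec(),3).tolist()
h,H=pose(72.5,-20,84); g,G=pose(72.5,-20,36)
print("hover",row(p,Q,h,H),ik(h,H,[[-16,10,-28,-61,-43,64]]))
print("down",row(h,H,g,G))
q=np.array([-16,10,-28,-61,-43,64.])
for phi in range(72,-61,-12):
    a,A=pose(phi,-20,36); r=ik(a,A,[q]); print(phi,round(r[2],2),r[1].astype(int),row(g,G,a,A)); q=r[1]
E
```

```text
hover [12.6, -0.6, 6.8, -0.012, -0.002, -0.33] (np.float64(2.341679561572865e-25), array([-16.69625275,   4.40091459, -29.3220859 , -56.93697675,
       -46.86843495,  58.80033251]), np.float64(3.7636560534792807e-11))
down [-16.4, 45.1, 0.0, 0.0, 0.0, 0.0]
72 0.0 [-16  10 -28 -61 -43  64] [-0.0, -0.0, -0.0, -0.003, 0.008, 0.0]
60 0.0 [-19  10 -29 -67 -43  60] [-0.1, -0.0, -0.6, -0.075, 0.205, 0.0]
48 0.0 [-22  10 -31 -73 -42  56] [-0.2, -0.1, -1.1, -0.146, 0.402, 0.0]
36 0.0 [-24  10 -34 -79 -41  52] [-0.5, -0.2, -1.6, -0.218, 0.599, -0.0]
24 0.0 [-26   9 -36 -84 -40  47] [-0.9, -0.3, -2.0, -0.29, 0.795, -0.0]
12 0.0 [-27   8 -38 -90 -38  42] [-1.3, -0.5, -2.4, -0.361, 0.992, 0.0]
0 0.0 [-28   8 -40 -96 -35  37] [-1.8, -0.7, -2.6, -0.433, 1.189, -0.0]
-12 0.0 [ -28    6  -42 -101  -31   30] [-2.3, -0.8, -2.7, -0.504, 1.386, -0.0]
-24 0.0 [ -26    5  -44 -107  -27   23] [-2.9, -1.0, -2.7, -0.576, 1.583, 0.0]
-36 0.0 [ -24    3  -44 -111  -21   13] [-3.4, -1.2, -2.6, -0.648, 1.779, -0.0]
-48 0.0 [ -19    2  -43 -113  -13    1] [-3.9, -1.4, -2.4, -0.719, 1.976, -0.0]
-60 0.4 [  -8    1  -40 -105    0  -25] [-4.3, -1.6, -2.0, -0.791, 2.173, 0.0]
```

drive_tool(
  moves=[
    [[12,-1,7,-0.012,0,-0.33],[12,-1,7,-0.012,0,-0.33],[12,-1,7,-0.012,0,-0.33],[12,-1,7,-0.012,0,-0.33],[12,-1,7,-0.012,0,-0.33],[12,-1,7,-0.012,0,-0.33],[12,-1,7,-0.012,0,-0.33],[12,-1,7,-0.012,0,-0.33],[12,-1,7,-0.012,0,-0.33],[12,-1,7,-0.012,0,-0.33],[12,-1,7,-0.012,0,-0.33],[12,-1,7,-0.012,0,-0.33]],
  ],
)

```text
clock: 7.95
tool_pos: [0.484, -0.0213, 0.1477]
orientation: [-127.6, -26.2, 103.8]
force: [0.4, 0.0, 0.2]
opening: 0.0438
```

```bash
cat > row.py <<'E'
from ik import *
import sys
def row(P0,Q0,P1,Q1): return np.round(Q0.T@(P1-P0)*1000,1).tolist()+np.round(R.from_matrix(Q0.T@Q1).as_rotvec(),3).tolist()
p,Q=tcp(); o=ctrl.get_obs(); print(o["clock"],o["joint_pos"].round(1),(B.T@o["force"]).round(1),"open",round(o["opening"],4)); print(inpanel())
for a in sys.argv[1:]:
    print(a,row(p,Q,*pose(*map(float,a.split(",")))))
E
python3 row.py 72.5,-20,84 72.5,-20,36
```

```text
7.95 [-16.9   4.3 -29.3 -56.9 -47.   58.8] [ 0.4 -0.1 -0.1] open 0.0438
(array([-0.1, 57.7, 77.8]), array([[ 0.283,  0.104, -0.954],
       [ 0.896,  0.326,  0.301],
       [ 0.342, -0.94 , -0.001]]))
72.5,-20,84 [-0.3, 1.3, 0.2, 0.001, -0.0, -0.0]
72.5,-20,36 [-16.7, 46.5, 0.2, 0.001, -0.0, -0.0]
```

drive_tool(
  moves=[
    [[-5,14,0,0,0,0],[-10,28,0,0,0,0],[-14,39,0,0,0,0],[-17,46,0,0,0,0],[-17,46,0,0,0,0],[-17,46,0,0,0,0]],
  ],
)

```text
clock: 8.45
tool_pos: [0.5113, -0.013, 0.1075]
orientation: [-127.7, -26.3, 103.9]
force: [0.2, 0.9, -0.1]
opening: 0.0435
```

drive_tool(
  moves=[
    [[0,0,0,0,0,0],[0,0,0,0,0,0],[0,0,0,0,0,0],[0,0,0,0,0,0],[0,0,0,0,0,0],[0,0,0,0,0,0],[0,0,0,0,0,0],[0,0,0,0,0,0]],
  ],
  claw=0,
)

```text
clock: 9.12
tool_pos: [0.5114, -0.0139, 0.1075]
orientation: [-127.7, -26.3, 103.9]
force: [-3.4, -1.4, 5.1]
opening: 0.0138
```

```bash
python3 row.py 48,-20,36 24,-20,36 0,-20,36 -24,-20,36 -48,-20,36; python3 look.py wrist w3
```

```text
9.1167 [-16.6  10.6 -28.3 -61.5 -44.2  65.1] [-0.1 -0.3  6.3] open 0.0138
(array([ 0.1, 57.2, 28.7]), array([[ 0.282,  0.105, -0.954],
       [ 0.896,  0.327,  0.301],
       [ 0.343, -0.939, -0.002]]))
48,-20,36 [0.2, 0.3, -0.6, -0.145, 0.402, 0.001]
24,-20,36 [-0.4, 0.0, -1.6, -0.288, 0.796, 0.002]
0,-20,36 [-1.3, -0.3, -2.1, -0.432, 1.189, 0.002]
-24,-20,36 [-2.4, -0.7, -2.2, -0.576, 1.583, 0.002]
-48,-20,36 [-3.4, -1.1, -1.9, -0.719, 1.976, 0.002]
9.1167 [-16.6  10.6 -28.3 -61.5 -44.2  65.1] [-3.4 -1.4  5.1] 0.013830755244500796
(array([ 0.1, 57.2, 28.7]), array([[ 0.282,  0.105, -0.954],
       [ 0.896,  0.327,  0.301],
       [ 0.343, -0.939, -0.002]]))
dialtop 1666 [-4.6 43.5 44.8] ((-4.243297576904297, 50.881961822509766), (59.392757415771484, 29.076160430908203), 83.36390686035156)
panel 46192 [ -0.5 -17.5   1.6] ((0.003131866455078125, 14.681480407714844), (119.99186706542969, 187.8323211669922), 0.0006471492815762758)
```

drive_tool(
  moves=[
    [[0,0,0,-0.036,0.1,0],[0,0,-0.3,-0.072,0.2,0],[0,0,-0.5,-0.11,0.3,0],[0,0,-0.7,-0.145,0.4,0],[0,0,-0.9,-0.18,0.5,0],[-0.2,0,-1.2,-0.216,0.6,0],[-0.3,0,-1.4,-0.253,0.7,0],[-0.5,0,-1.6,-0.288,0.796,0],[-0.5,0,-1.6,-0.288,0.796,0],[-0.5,0,-1.6,-0.288,0.796,0]],
  ],
)

```text
clock: 10.0
tool_pos: [0.5129, -0.0144, 0.1081]
orientation: [-111.6, -50.6, 53.2]
force: [-4.3, -1.8, 0.4]
opening: 0.0139
```

```bash
python3 row.py 24,-20,36 0,-20,36 -24,-20,36 -48,-20,36
```

```text
10.0 [-27.    9.8 -36.4 -84.9 -40.4  48.2] [-3.6 -0.6  2.9] open 0.0139
(array([ 1.5, 56.4, 28.4]), array([[ 0.858,  0.313, -0.408],
       [ 0.383,  0.141,  0.913],
       [ 0.343, -0.939,  0.001]]))
24,-20,36 [0.1, -0.1, 0.1, -0.002, 0.001, 0.001]
0,-20,36 [-0.2, -0.2, -1.1, -0.145, 0.395, 0.001]
-24,-20,36 [-0.8, -0.4, -2.0, -0.289, 0.788, 0.001]
-48,-20,36 [-1.7, -0.7, -2.5, -0.432, 1.182, 0.001]
```

Following smoothly with small forces. On to -48°.

drive_tool(
  moves=[
    [[0,0,-0.3,-0.036,0.1,0],[0,0,-0.6,-0.072,0.2,0],[-0.1,-0.1,-0.9,-0.11,0.3,0],[-0.2,-0.2,-1.1,-0.145,0.395,0],[-0.3,-0.2,-1.3,-0.18,0.495,0],[-0.5,-0.3,-1.6,-0.216,0.595,0],[-0.6,-0.3,-1.8,-0.253,0.695,0],[-0.8,-0.4,-2.0,-0.289,0.788,0],[-1.0,-0.5,-2.1,-0.325,0.888,0],[-1.2,-0.5,-2.2,-0.36,0.985,0],[-1.4,-0.6,-2.4,-0.397,1.085,0],[-1.7,-0.7,-2.5,-0.432,1.175,0],[-1.7,-0.7,-2.5,-0.432,1.175,0],[-1.7,-0.7,-2.5,-0.432,1.175,0],[-1.7,-0.7,-2.5,-0.432,1.175,0]],
  ],
)

```text
clock: 11.25
tool_pos: [0.5135, -0.0165, 0.108]
orientation: [-56.5, -40.2, -48.8]
force: [-7.6, 1.4, 5.2]
opening: 0.0216
```

```bash
python3 row.py -48,-20,36 -48,-20,80; python3 look.py top t4; python3 -c "
import cv2;a=cv2.imread('pics/t4.png')[120:280,200:380];cv2.imwrite('pics/t4c.png',cv2.resize(a,None,fx=3,fy=3,interpolation=2))"
```

```text
11.25 [ -20.4    2.7  -44.3 -114.4  -14.6    3.2] [-2.7  3.4  8.2] open 0.0216
(array([ 1.4, 54.1, 28.3]), array([[ 0.636,  0.232,  0.736],
       [-0.691, -0.253,  0.677],
       [ 0.343, -0.939, -0.001]]))
-48,-20,36 [0.3, -0.1, -1.0, -0.003, 0.01, 0.001]
-48,-20,80 [15.4, -41.4, -1.0, -0.003, 0.01, 0.001]
11.25 [ -20.4    2.7  -44.3 -114.4  -14.6    3.2] [-7.6  1.4  5.2] 0.02160732442259008
(array([ 1.4, 54.1, 28.3]), array([[ 0.636,  0.232,  0.736],
       [-0.691, -0.253,  0.677],
       [ 0.343, -0.939, -0.001]]))
dialtop 130 [11.4 51.7 44.1] ((12.830645561218262, 49.998199462890625), (61.020896911621094, 44.93931198120117), 59.717559814453125)
tab 87 [  1.4 -74.1  39.6] ((0.1656818389892578, -74.46391296386719), (11.487136840820312, 58.00780487060547), 89.08415222167969)
panel 2674 [  9.  -38.3   0.3] ((0.028308868408203125, -19.953414916992188), (259.8738098144531, 119.95806884765625), 89.97811889648438)
```

View pics/t4c.png

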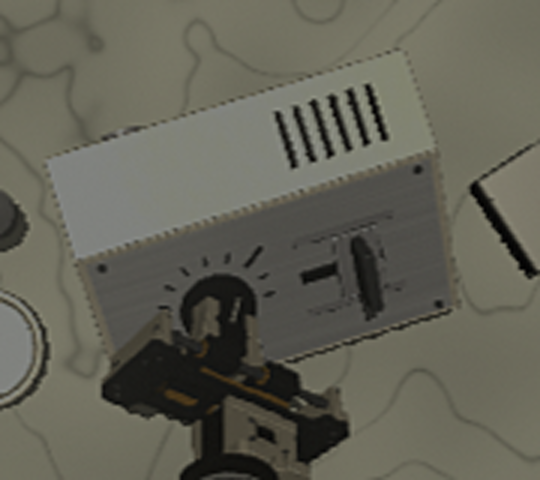

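Opening grew to 21.6 mm: the bar has skewed in the fingers, so the dial lags (probably at step 5). Top view: dial at (220,300) under the gripper, lock still back. Release, retreat and look.

drive_tool(
  moves=[
    [[0,0,0,0,0,0],[0,0,0,0,0,0],[0,0,0,0,0,0],[0,0,0,0,0,0],[0,0,0,0,0,0],[0,0,0,0,0,0]],
  ],
  claw=0.6,
)

```text
clock: 11.8
tool_pos: [0.5137, -0.0177, 0.1079]
orientation: [-56.4, -40.1, -49.2]
force: [-0.3, 0.5, -0.2]
opening: 0.0513
```

drive_tool(
  moves=[
    [[4,-11,0,0,0,0],[8,-22,0,0,0,0],[12,-33,0,0,0,0],[15,-41,0,0,0,0],[15,-41,0,0,0,0],[15,-41,0,0,0,0]],
  ],
)

```text
clock: 12.3
tool_pos: [0.4903, -0.0234, 0.1312]
orientation: [-55.5, -40.8, -49.7]
force: [0.5, -0.0, -0.6]
opening: 0.0523
```

```bash
python3 row.py -24,-20,84 -48,-20,84; python3 look.py wrist w5
```

```text
12.3 [ -3.5  -3.7 -42.3 -91.6  -0.2 -31.5] [ 0.  -0.2 -0.8] open 0.0523
(array([-5. , 54. , 61.2]), array([[ 0.63 ,  0.247,  0.737],
       [-0.69 , -0.259,  0.676],
       [ 0.357, -0.934,  0.007]]))
-24,-20,84 [9.4, -12.7, 5.1, 0.136, -0.386, 0.018]
-48,-20,84 [9.6, -12.6, 4.0, -0.01, 0.007, 0.016]
12.3 [ -3.5  -3.7 -42.3 -91.6  -0.2 -31.5] [ 0.5 -0.  -0.6] 0.05234508495501683
(array([-5. , 54. , 61.2]), array([[ 0.63 ,  0.247,  0.737],
       [-0.69 , -0.259,  0.676],
       [ 0.357, -0.934,  0.007]]))
dialtop 1571 [-12.6  61.6  44.7] ((-9.61612319946289, 60.23057556152344), (51.71782302856445, 35.43015670776367), 13.34119701385498)
panel 16185 [-13.2  55.4   1.3] ((-0.006710052490234375, 19.92052459716797), (180.16737365722656, 119.97578430175781), 89.99168395996094)
```

View pics/w5.png

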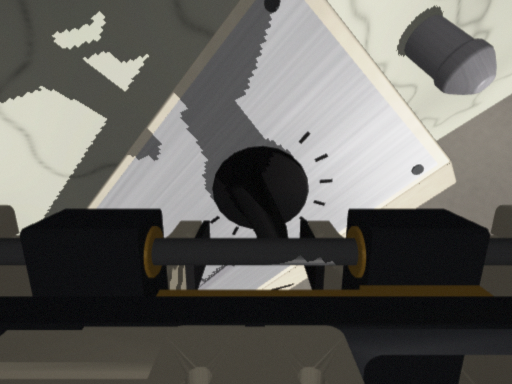

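Wrist view: bar from (235,190) to (285,240), skewed roughly 25° to the fingers, so probably step 5. The arm is near its j5 limit, so I'll switch to a +20° tilt (comfortable at these angles), passing a point a bit up the slope.

```bash
python3 row.py -36,0,95,30 -24,20,84; python3 - <<'E'
from ik import *
for a in [(-36,-10,90,30),(-36,0,95,30),(-30,10,95,15),(-24,20,84),(-24,20,36),(-48,20,36),(-48,20,84)]:
    r=ik(*pose(*a),[[-3.5,-3.7,-42,-91,-2,-31],[12,7,-33,-16,-34,-96]]); print(a,r[2].round(1),r[1].astype(int))
E
```

```text
12.35 [ -3.6  -3.7 -42.3 -91.6  -0.2 -31.5] [-0.3 -0.4  0.6] open 0.0527
(array([-5.4, 53.4, 61. ]), array([[ 0.629,  0.246,  0.738],
       [-0.691, -0.259,  0.675],
       [ 0.357, -0.934,  0.006]]))
-36,0,95,30 [30.3, -16.1, 27.5, 0.03, -0.2, 0.365]
-24,20,84 [4.7, -14.8, 3.5, -0.003, -0.419, 0.705]
(-36, -10, 90, 30) 6.9 [ 14  -5 -46 -34  -3 -89]
(-36, 0, 95, 30) 0.7 [  20   -8  -58   17   -5 -147]
(-30, 10, 95, 15) 0.0 [  16   -4  -41  -10  -27 -109]
(-24, 20, 84) 0.0 [ 12   1 -34 -14 -39 -98]
(-24, 20, 36) 0.0 [ 12   7 -33 -16 -34 -96]
(-48, 20, 36) 0.0 [  3   8 -28 -30 -39 -99]
(-48, 20, 84) 0.0 [   3    3  -29  -28  -43 -102]
```

drive_tool(
  moves=[
    [[20,-16,15,0.03,-0.1,0.2],[30,-16,27,0.03,-0.2,0.365],[30,-16,27,0.03,-0.2,0.365],[20,-20,15,0.01,-0.3,0.55],[20,-20,15,0.01,-0.3,0.55],[10,-20,8,0,-0.4,0.7],[5,-15,3,0,-0.419,0.705],[5,-15,3,0,-0.419,0.705],[5,-15,3,0,-0.419,0.705],[5,-15,3,0,-0.419,0.705],[5,-15,3,0,-0.419,0.705],[5,-15,3,0,-0.419,0.705],[5,-15,3,0,-0.419,0.705],[5,-15,3,0,-0.419,0.705]],
  ],
)

```text
clock: 13.52
tool_pos: [0.483, -0.0246, 0.1436]
orientation: [-76.0, -12.2, -7.1]
force: [-1.4, -0.8, -0.7]
opening: 0.0526
```

```bash
python3 row.py -24,20,84 ; python3 look.py wrist w6; python3 look.py top t6;  python3 -c "
import cv2;a=cv2.imread('pics/t6.png')[120:280,200:380];a=cv2.resize(a,(432,384),interpolation=2)
import numpy as np;b=cv2.imread('pics/w6.png')[:,100:460];cv2.imwrite('pics/wt6.png',np.hstack([b,a]))"
```

```text
13.5167 [ 12.3   1.6 -33.9 -14.7 -39.3 -97.7] [-1.7 -0.3  0.3] open 0.0526
(array([-4. , 54.8, 75.5]), array([[ 0.858, -0.311,  0.41 ],
       [-0.384,  0.142,  0.912],
       [-0.342, -0.94 ,  0.002]]))
-24,20,84 [-0.5, -0.8, 1.6, -0.003, -0.002, -0.0]
13.5167 [ 12.3   1.6 -33.9 -14.7 -39.3 -97.7] [-1.4 -0.8 -0.7] 0.05256294732319459
(array([-4. , 54.8, 75.5]), array([[ 0.858, -0.311,  0.41 ],
       [-0.384,  0.142,  0.912],
       [-0.342, -0.94 ,  0.002]]))
dialtop 1388 [-3.6 56.1 45.2] ((-2.6165523529052734, 55.68273162841797), (13.968849182128906, 62.319671630859375), 65.89630126953125)
panel 7323 [-26.6  56.6   1.4] ((-4.09619140625, 48.68596649169922), (122.59478759765625, 111.81285858154297), 89.9794692993164)
13.5667 [ 12.3   1.5 -34.  -14.7 -39.3 -97.8] [-0.3 -0.1 -0.5] 0.052657999948331154
(array([-5.1, 55.1, 76. ]), array([[ 0.857, -0.311,  0.41 ],
       [-0.385,  0.142,  0.912],
       [-0.342, -0.94 ,  0.002]]))
dialtop 66 [18.4 47.9 43.7] ((18.374332427978516, 47.398353576660156), (14.034637451171875, 35.98777770996094), 64.3957290649414)
tab 88 [  2.1 -74.2  39.6] ((2.0186309814453125, -74.6089096069336), (59.699806213378906, 11.577669143676758), 0.7494475245475769)
panel 2738 [  8.2 -35.9   0.3] ((0.040599822998046875, -19.959747314453125), (259.86187744140625, 119.78369140625), 89.9925308227539)
```

View pics/wt6.png

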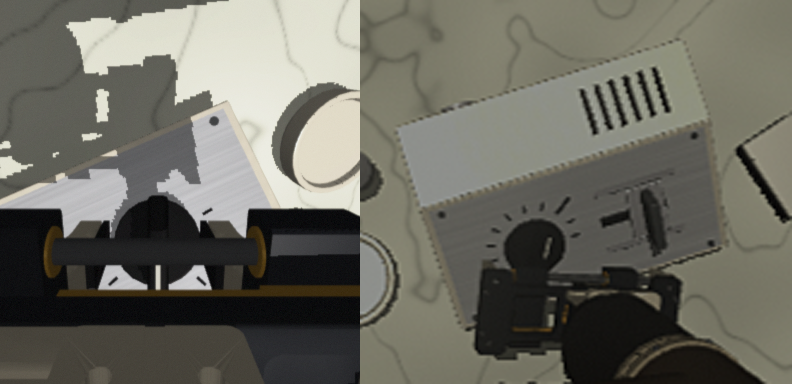

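Left (wrist): bar is aligned with the fingers. Measured bar angle is -24°, i.e. step 5 at rest. Regrasp and do the last step.

drive_tool(
  moves=[
    [[5,14,1,0,0,0],[10,28,1,0,0,0],[14,39,1,0,0,0],[16,45,1,0,0,0],[16,45,1,0,0,0],[16,45,1,0,0,0]],
  ],
)

```text
clock: 14.12
tool_pos: [0.5078, -0.0153, 0.1055]
orientation: [-76.0, -12.3, -7.0]
force: [0.8, 0.1, -0.0]
opening: 0.0525
```

drive_tool(
  moves=[
    [[0,0,0,0,0,0],[0,0,0,0,0,0],[0,0,0,0,0,0],[0,0,0,0,0,0],[0,0,0,0,0,0],[0,0,0,0,0,0],[0,0,0,0,0,0],[0,0,0,0,0,0],[0,0,0,0,0,0]],
  ],
  claw=0,
)

```text
clock: 14.87
tool_pos: [0.5083, -0.0152, 0.1059]
orientation: [-76.0, -12.3, -7.0]
force: [-1.9, 0.8, 2.2]
opening: 0.0141
```

```bash
python3 row.py -24,20,36 -36,20,36 -48,20,36
```

```text
14.8667 [ 12.6   7.  -33.4 -16.3 -34.4 -95.8] [-0.1  1.3  2.8] open 0.0141
(array([-3.5, 56.9, 29.3]), array([[ 0.859, -0.31 ,  0.407],
       [-0.382,  0.142,  0.913],
       [-0.341, -0.94 ,  0.003]]))
-24,20,36 [0.5, 0.7, -0.4, -0.003, 0.0, 0.001]
-36,20,36 [0.5, 0.6, 0.1, 0.068, 0.197, 0.001]
-48,20,36 [0.7, 0.6, 0.7, 0.14, 0.394, 0.001]
```

drive_tool(
  moves=[
    [[0,0,0,0.018,0.05,0],[0,0,0.1,0.036,0.1,0],[0,0,0.3,0.054,0.15,0],[0,0,0.5,0.072,0.2,0],[0,0,0.6,0.09,0.25,0],[0,0,0.7,0.108,0.3,0],[0,0,0.9,0.126,0.35,0],[0,0,1,0.14,0.394,0],[0,0,1,0.14,0.394,0],[0,0,1,0.14,0.394,0]],
  ],
)

```text
clock: 15.7
tool_pos: [0.5092, -0.0149, 0.1065]
orientation: [-64.7, -4.8, -28.4]
force: [1.5, -3.8, 4.1]
opening: 0.019
```

```bash
python3 row.py -48,20,36
```

```text
15.7 [  3.6   8.5 -28.4 -30.6 -39.4 -99.3] [ 2.7 -4.   3.1] open 0.019
(array([-2.5, 56.9, 29.2]), array([[ 0.63 , -0.227,  0.742],
       [-0.698,  0.253,  0.67 ],
       [-0.34 , -0.94 ,  0.001]]))
-48,20,36 [-0.3, 0.9, 0.0, -0.0, 0.002, 0.002]
```

The bar skews again (opening 19 mm): the pad couple is too weak for this click. I'll release and grip 20 mm out towards the pointer, so the arm's side push provides the torque.

drive_tool(
  moves=[
    [[0,0,0,0,0,0],[0,0,0,0,0,0],[0,0,0,0,0,0],[0,0,0,0,0,0],[0,0,0,0,0,0],[0,0,0,0,0,0]],
  ],
  claw=0.6,
)

```text
clock: 16.2
tool_pos: [0.508, -0.0138, 0.1058]
orientation: [-64.7, -4.6, -28.4]
force: [-0.2, -0.4, -0.1]
opening: 0.0507
```

drive_tool(
  moves=[
    [[-6,-15,0,0,0,0],[-12,-32,0,0,0,0],[-17,-46,0,0,0,0],[-17,-46,0,-0.07,-0.2,0],[-17,-46,0,-0.14,-0.394,0],[-17,-46,0,-0.14,-0.394,0],[-17,-46,0,-0.14,-0.394,0],[-17,-46,0,-0.14,-0.394,0]],
  ],
)

```text
clock: 16.87
tool_pos: [0.4807, -0.0211, 0.1461]
orientation: [-76.1, -12.3, -6.8]
force: [-0.7, 0.3, 0.2]
opening: 0.0528
```

```bash
python3 row.py -24,20,84,17.3,47.2 -24,20,36,17.3,47.2 -36,20,36,15.2,43.5 -48,20,36,12.4,40.4; python3 look.py wrist w7
```

```text
16.8667 [ 13.    1.  -34.2 -14.3 -39.4 -98.3] [-0.4  0.5  0.6] open 0.0528
(array([-3.6, 58.8, 78.3]), array([[ 0.86 , -0.311,  0.404],
       [-0.379,  0.142,  0.915],
       [-0.341, -0.94 ,  0.004]]))
-24,20,84,17.3,47.2 [20.4, -5.5, -2.2, -0.003, 0.004, 0.001]
-24,20,36,17.3,47.2 [36.8, 39.7, -2.4, -0.003, 0.004, 0.001]
-36,20,36,15.2,43.5 [36.5, 39.8, -6.1, 0.069, 0.201, 0.0]
-48,20,36,12.4,40.4 [35.4, 40.1, -9.5, 0.14, 0.398, -0.0]
16.8667 [ 13.    1.  -34.2 -14.3 -39.4 -98.3] [-0.7  0.3  0.2] 0.052763576273909214
(array([-3.6, 58.8, 78.3]), array([[ 0.86 , -0.311,  0.404],
       [-0.379,  0.142,  0.915],
       [-0.341, -0.94 ,  0.004]]))
dialtop 1346 [-4.7 56.7 45.2] ((-3.029186248779297, 55.890411376953125), (13.937481880187988, 61.670902252197266), 65.84015655517578)
panel 7064 [-25.5  59.5   1.4] ((-3.3821640014648438, 50.379859924316406), (113.17385864257812, 119.25875091552734), 0.023593859747052193)
```

drive_tool(
  moves=[
    [[20,-6,-2,0,0,0],[25,8,-2,0,0,0],[30,22,-2,0,0,0],[34,32,-2,0,0,0],[37,40,-2,0,0,0],[37,40,-2,0,0,0],[37,40,-2,0,0,0]],
  ],
)

```text
clock: 17.5
tool_pos: [0.526, -0.0198, 0.1151]
orientation: [-76.0, -12.2, -7.0]
force: [-1.0, 0.3, -0.5]
opening: 0.0529
```

drive_tool(
  moves=[
    [[0,0,0,0,0,0],[0,0,0,0,0,0],[0,0,0,0,0,0],[0,0,0,0,0,0],[0,0,0,0,0,0],[0,0,0,0,0,0],[0,0,0,0,0,0],[0,0,0,0,0,0],[0,0,0,0,0,0]],
  ],
  claw=0,
)

```text
clock: 18.25
tool_pos: [0.5265, -0.0191, 0.116]
orientation: [-76.0, -12.3, -7.0]
force: [-2.2, 5.5, 5.4]
opening: 0.0139
```

```bash
python3 row.py -24,20,36,17.3,47.2 -36,20,36,15.2,43.5 -48,20,36,12.4,40.4
```

```text
18.25 [ 11.5   7.9 -30.7 -16.1 -36.4 -95.2] [2.6 5.9 4.7] open 0.0139
(array([15.7, 48.1, 28.1]), array([[ 0.859, -0.309,  0.408],
       [-0.382,  0.142,  0.913],
       [-0.341, -0.94 ,  0.004]]))
-24,20,36,17.3,47.2 [-0.9, -0.0, -0.1, -0.004, 0.0, 0.002]
-36,20,36,15.2,43.5 [-1.3, 0.1, -3.8, 0.067, 0.197, 0.001]
-48,20,36,12.4,40.4 [-2.3, 0.4, -7.2, 0.139, 0.394, 0.001]
```

drive_tool(
  moves=[
    [[-0.1,0,-1,0.018,0.05,0],[-0.2,0,-2,0.036,0.1,0],[-0.3,0,-3,0.054,0.15,0],[-0.4,0,-3.9,0.07,0.2,0],[-0.6,0.1,-4.8,0.09,0.25,0],[-0.9,0.2,-5.7,0.108,0.3,0],[-1.2,0.3,-6.6,0.126,0.35,0],[-1.5,0.4,-7.4,0.14,0.394,0],[-1.5,0.4,-7.4,0.14,0.394,0],[-1.5,0.4,-7.4,0.14,0.394,0]],
  ],
)

```text
clock: 19.08
tool_pos: [0.5242, -0.0253, 0.1132]
orientation: [-64.6, -4.5, -28.5]
force: [-0.5, 9.2, 2.4]
opening: 0.0139
```

```bash
python3 row.py -48,20,36,12.4,40.4 -48,20,84,12.4,40.4
```

```text
19.0833 [  1.9   9.6 -26.  -30.4 -41.4 -98.6] [3.  9.  0.8] open 0.0139
(array([10.8, 42.7, 28. ]), array([[ 0.627, -0.228,  0.745],
       [-0.699,  0.256,  0.667],
       [-0.343, -0.939,  0.001]]))
-48,20,36,12.4,40.4 [-0.1, -0.4, -0.4, -0.002, -0.002, -0.001]
-48,20,84,12.4,40.4 [-16.6, -45.5, -0.3, -0.002, -0.002, -0.001]
```

The bar stays aligned this time at -48°. Release, back off, check.

drive_tool(
  moves=[
    [[0,0,0,0,0,0],[0,0,0,0,0,0],[0,0,0,0,0,0],[0,0,0,0,0,0],[0,0,0,0,0,0],[0,0,0,0,0,0]],
  ],
  claw=0.5,
)

```text
clock: 19.58
tool_pos: [0.5244, -0.0266, 0.1131]
orientation: [-64.7, -4.6, -28.4]
force: [0.4, -0.9, 0.2]
opening: 0.0427
```

drive_tool(
  moves=[
    [[-6,-15,0,0,0,0],[-12,-32,0,0,0,0],[-20,-55,0,0,0,0],[-26,-70,0,0,0,0],[-26,-70,0,0,0,0],[-26,-70,0,0,0,0]],
  ],
)

```text
clock: 20.08
tool_pos: [0.4832, -0.0381, 0.1751]
orientation: [-64.6, -4.8, -28.4]
force: [0.1, -0.0, -0.8]
opening: 0.0441
```

```bash
python3 look.py wrist w8; python3 row.py 0,0,95,-0.5,-74.8 0,0,70,-0.5,-74.8 0,0,30,-0.5,-74.8; python3 look.py top t8|grep -A1 tab
```

```text
20.0833 [   1.1    1.2  -26.9  -26.9  -48.1 -102.8] [ 0.1 -0.  -0.8] 0.044085604670951545
(array([ 11.1,  41.8, 103.4]), array([[ 0.63 , -0.226,  0.743],
       [-0.698,  0.253,  0.669],
       [-0.34 , -0.941,  0.002]]))
dialtop 1176 [-5.3 60.2 45.2] ((-5.917137145996094, 60.432861328125), (13.887667655944824, 50.393089294433594), 41.9100341796875)
panel 7762 [-7.2 57.6  1.4] ((-0.0115966796875, 43.83557891845703), (132.30970764160156, 119.96591186523438), 89.9906997680664)
20.1333 [   1.2    1.3  -26.9  -26.9  -48.  -102.8] [ 0.2  0.1 -0.1] open 0.0435
(array([ 10.6,  41.9, 102.8]), array([[ 0.629, -0.227,  0.743],
       [-0.698,  0.254,  0.669],
       [-0.341, -0.94 ,  0.001]]))
0,0,95,-0.5,-74.8 [79.9, -12.2, -86.4, -0.147, -0.829, -0.327]
0,0,70,-0.5,-74.8 [88.5, 11.3, -86.4, -0.147, -0.829, -0.327]
0,0,30,-0.5,-74.8 [102.1, 48.9, -86.4, -0.147, -0.829, -0.327]
tab 91 [  2.6 -74.   39.7] ((0.6362476348876953, -74.3280258178711), (12.704801559448242, 59.73920440673828), 88.75370788574219)
panel 2687 [  9.8 -33.8   0.3] ((0.09974288940429688, -19.997024536132812), (259.84375, 119.78781127929688), 89.91395568847656)
```

View pics/w8.png

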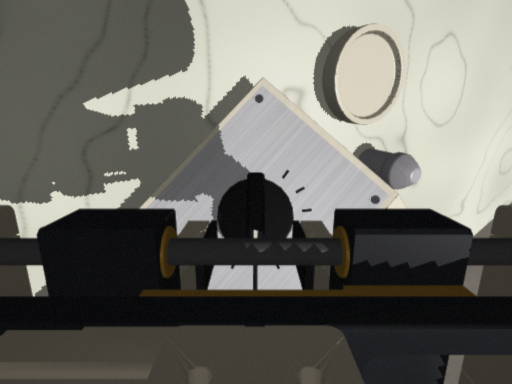

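Dial measured at -48.1°, step 6 at rest; the bar at (256,200) is aligned with the free fingers. Lock still back. Now to the lock.

drive_tool(
  moves=[
    [[80,-12,-86,-0.147,-0.829,-0.327],[80,-12,-86,-0.147,-0.829,-0.327],[80,-12,-86,-0.147,-0.829,-0.327],[80,-12,-86,-0.147,-0.829,-0.327],[80,-12,-86,-0.147,-0.829,-0.327],[80,-12,-86,-0.147,-0.829,-0.327],[80,-12,-86,-0.147,-0.829,-0.327],[80,-12,-86,-0.147,-0.829,-0.327],[80,-12,-86,-0.147,-0.829,-0.327],[80,-12,-86,-0.147,-0.829,-0.327],[80,-12,-86,-0.147,-0.829,-0.327],[80,-12,-86,-0.147,-0.829,-0.327]],
  ],
)

```text
clock: 21.18
tool_pos: [0.5158, -0.1499, 0.1545]
orientation: [-90.0, -34.9, 16.0]
force: [-0.3, -0.6, 0.3]
opening: 0.0439
```

```bash
python3 row.py 0,0,30,-0.5,-74.8;python3 look.py wrist w9
```

```text
21.1833 [ -7.7   1.3 -33.2 -31.3 -26.4 -41.6] [-0.2 -0.5  0.5] open 0.0439
(array([ -0.3, -74.7,  86.3]), array([[ 1.   , -0.002,  0.001],
       [-0.001,  0.   ,  1.   ],
       [-0.002, -1.   ,  0.   ]]))
0,0,30,-0.5,-74.8 [-0.1, 64.3, -0.1, -0.0, -0.001, -0.002]
21.1833 [ -7.7   1.3 -33.2 -31.3 -26.4 -41.6] [-0.3 -0.6  0.3] 0.04386853395592606
(array([ -0.3, -74.7,  86.3]), array([[ 1.   , -0.002,  0.001],
       [-0.001,  0.   ,  1.   ],
       [-0.002, -1.   ,  0.   ]]))
dialtop 985 [-14.1  66.1  44.6] ((-12.55855655670166, 66.43145751953125), (14.890352249145508, 32.21183776855469), 42.896141052246094)
tab 1081 [ -8.8 -74.9  41.1] ((-7.744024276733398, -74.9771728515625), (47.1490478515625, 11.723580360412598), 0.1560363620519638)
panel 21298 [-27.7 -34.5   1.6] ((0.10648345947265625, -19.993377685546875), (119.68512725830078, 259.92144775390625), 0.041044704616069794)
```

drive_tool(
  moves=[
    [[0,20,0,0,0,0],[0,40,0,0,0,0],[0,54,0,0,0,0],[0,64,0,0,0,0],[0,64,0,0,0,0]],
  ],
)

```text
clock: 21.65
tool_pos: [0.5509, -0.1395, 0.1003]
orientation: [-89.9, -34.8, 16.0]
force: [-0.7, 0.5, 0.2]
opening: 0.0438
```

drive_tool(
  moves=[
    [[0,0,0,0,0,0],[0,0,0,0,0,0],[0,0,0,0,0,0],[0,0,0,0,0,0],[0,0,0,0,0,0],[0,0,0,0,0,0],[0,0,0,0,0,0],[0,0,0,0,0,0],[0,0,0,0,0,0]],
  ],
  claw=0,
)

```text
clock: 22.4
tool_pos: [0.5507, -0.1397, 0.1029]
orientation: [-90.0, -35.0, 16.1]
force: [-3.7, 1.0, 6.5]
opening: 0.012
```

drive_tool(
  moves=[
    [[0,0,4,0,0,0],[0,0,8,0,0,0],[0,0,12,0,0,0],[0,0,16,0,0,0],[0,0,20,0,0,0],[0,0,23,0,0,0],[0,0,25,0,0,0],[0,0,26,0,0,0],[0,0,26,0,0,0],[0,0,26,0,0,0],[0,0,26,0,0,0]],
  ],
)

```text
clock: 23.32
tool_pos: [0.5438, -0.1155, 0.1029]
orientation: [-90.1, -35.0, 16.1]
force: [-3.8, -5.5, 5.2]
opening: 0.0118
```

```bash
python3 row.py
```

```text
23.3167 [ -3.    7.4 -34.1 -36.2 -18.3 -39.4] [-1.3 -4.3  7.3] open 0.0118
(array([ -0. , -49.4,  23.2]), array([[ 1.   ,  0.   , -0.001],
       [ 0.001, -0.002,  1.   ],
       [ 0.   , -1.   , -0.002]]))
```

Lock is back at v = -49.4, its original home position. Release and retreat.

drive_tool(
  moves=[
    [[0,0,0,0,0,0],[0,0,0,0,0,0],[0,0,0,0,0,0],[0,0,0,0,0,0],[0,0,0,0,0,0],[0,0,0,0,0,0]],
  ],
  claw=0.5,
)

```text
clock: 23.82
tool_pos: [0.5435, -0.1146, 0.1022]
orientation: [-90.0, -34.9, 16.1]
force: [-0.5, -0.6, -0.3]
opening: 0.0426
```

drive_tool(
  moves=[
    [[0,-20,0,0,0,0],[0,-45,0,0,0,0],[0,-70,0,0,0,0],[0,-85,0,0,0,0],[0,-85,0,0,0,0],[0,-85,0,0,0,0],[0,-85,0,0,0,0]],
  ],
)

```text
clock: 24.4
tool_pos: [0.4968, -0.128, 0.1716]
orientation: [-90.0, -34.9, 16.0]
force: [0.1, 0.3, -0.3]
opening: 0.0437
```

```bash
python3 look.py wrist w10; python3 look.py top t10|grep dialtop; python3 -c "
import cv2;a=cv2.imread('pics/t10.png')[100:290,160:420];cv2.imwrite('pics/t10c.png',cv2.resize(a,None,fx=3,fy=3,interpolation=2))"
```

```text
24.4 [ -2.6  -3.5 -37.2 -25.7 -24.9 -51. ] [ 0.1  0.3 -0.3] 0.0437304907291361
(array([ -0.5, -48.4, 107.3]), array([[ 1.   , -0.001,  0.   ],
       [-0.   , -0.   ,  1.   ],
       [-0.001, -1.   , -0.   ]]))
dialtop 830 [-13.5  65.2  44.7] ((-10.34138298034668, 64.27464294433594), (14.455513000488281, 40.60087966918945), 40.138580322265625)
tab 1043 [ -4.9 -50.   41.2] ((-3.6159496307373047, -49.85243606567383), (11.642495155334473, 55.61764144897461), 89.6487045288086)
panel 19439 [-24.2 -35.6   1.6] ((-9.655620574951172, -20.033905029296875), (260.0883483886719, 100.24170684814453), 89.82575225830078)
dialtop 133 [ 3.6 53.4 43.6] ((2.2341136932373047, 53.455074310302734), (15.69308853149414, 67.9295654296875), 43.356895446777344)
```

View pics/t10c.png

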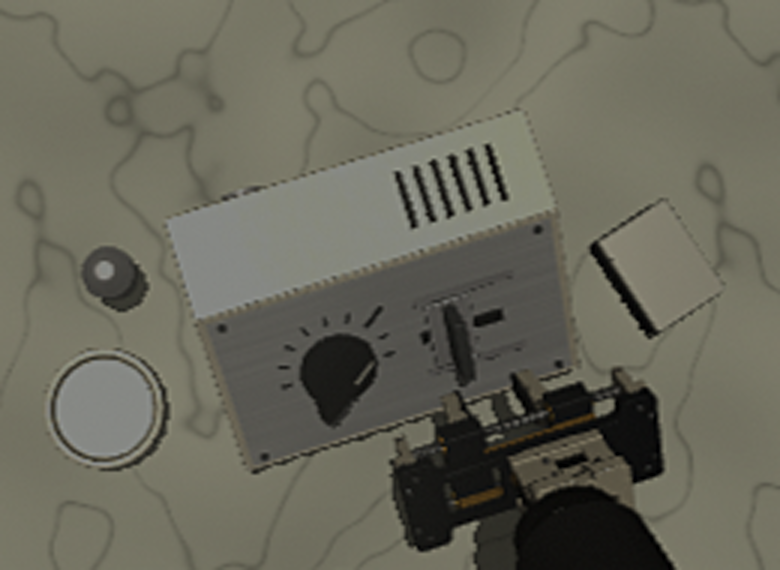

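The picture shows the pointer line at (365,372) in line with the long mark at (373,316), the lock home at (458,345), and the dish, lens and box standing. Handing in.

```bash
python3 -c "
from plant import ctrl
print(ctrl.get_obs()['clock'],ctrl.close_job())"
```

```text
the job is handed in; nothing more can be done
24.5 None
```

The lamp is set to step six with the lock pushed home, and the job was handed in at 24.5 s (limit 67 s); the simulator gave no verdict.

**Lock drawn back:** I pulled it 25.1 mm to its stop, with the dial still in step 1.

**Dial:** I turned it clockwise from step 1 to step 6. Twice the bar slipped in the grip before the last click, and the dial fell back to step 5. A grip nearer the pointer end then carried it through.

**Last checks:**
- **Dial:** the close wrist picture after letting go put the bar at -48.1° (target -48°). The final top view gave about -46.6°. The final wrist picture gave about -49.9°, but part of the bar was hidden in it. All three are within tolerance.
- **Lock:** the tab is at -49.9 mm, against -49.6 mm at the start, so it is home.
- **Dish, lens and slide box:** they look undisturbed in the final picture; I did not measure their positions.
- **Gripper:** it is clear of everything, with the wrist force near zero.

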